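# Pry open the turner's cutter case

### The arm

A 6-joint arm with a two-finger parallel gripper is mounted at the origin on the work surface. World frame = base frame: x ahead of the robot, y to its left, z up, the work surface at z = 0. Lengths are in m, angles in rad, forces in N, time in s.
With the tool pointing down it reaches from about 0.35 to 0.975 m from the base axis. Payload 4.9 kg.
Tool frame: the origin (TCP) lies at the very end of the fingers, on their centre line; the grasp point (between the pads) lies robot.grasp_offset behind it (robot.grasp_offset is the distance from the TCP to the grasp point, in m); z points along the fingers, y is the line along which they close (so a half turn about z gives the same grasp; the last joint's range is limited). The gripper opens to 85 mm and grips with 20 to 120 N. Pads are 22 mm wide; open, the fingers measure 114 mm over their backs; the gripper's body (76 mm by 85 mm) begins 54 mm behind the grasp point. The pads swing forward as they close: fully open they stand 13 mm farther back than shut.
Start: joints at [1.211, 0.053, 1.613, -0, 1.476, -0.119], TCP at [0.149, 0.607, 0.231] pointing down, gripper open.
Joint ranges: [-3.01, 3.01], [-1.01, 2.22], [0.06, 2.58], [-1.02, 4.17], [0.09, 2.62], [-3.14, 3.14]. Speed limits (rad/s): [2.57, 2.57, 3.14, 3.14, 3.14, 3.14].

### API

Orientations are given as a rotation vector (axis times angle).
In Python, from plant import robot gives the robot as it stands.
- The arm moves only by the tool play_rows, never from a script. Its argument "motion" is a list that holds one entry, the list of rows, each a list of 6 numbers: the shift along the tool's x, y, z in mm, then the turn, a rotation vector about the tool's x, y, z in degrees. In form: [[[x, y, z, wx, wy, wz], ...]]. A call has 1 to 20 rows; each row is the pose to reach, as a shift and turn from the pose commanded when the call began, along the tool's axes at that moment; what a row does not reach only later rows make up. A row lasts 1/10 s, in which the tool goes at most 50 mm and 8.59 degrees, less where a joint would pass 70% of its speed; a pose out of reach is approached as far as the arm can. A call with a gripper value outside its range is refused whole. "fingers" is the gripper's target within -1 to 1 (shut at 1, half-way at 0, fully open at -1), set as the call begins (left out, the last holds). The fingers move at their own pace and stop on an object; "squeeze" is the grip in N (left out, the last holds). Time passes only in rows, so rows that repeat a pose let the fingers close. It gives the time, the measured TCP pose, the force, the opening and the grip force at its end, in the units of the state.
- robot.read_state(): the state, without advancing time (a new reading comes with each control period).
- robot.snapshot(name): name is "side" or "top" or "wrist"; returns the picture (480x640x3 uint8, red, green, blue); there is no depth.
- robot.calibration(name): a dict with "fx", "fy", "cx", "cy" (pixels), "view" (4x4, takes a point from world to camera coordinates). Camera axes: x right, y down, z forward; pixel columns grow to the right and rows downward; lengths in m; the calibration is good to about 2 mm. A picture is of the moment at which its call begins: read the wrist's pose just before it. calibration takes no time and is no camera call; for the wrist camera it gives the pose at the moment of the call.
- robot.hand_in(): hands the job in; it is judged then, once.
The state is a dict: "time_s": time; "joint_positions": joint angles; "joint_velocities": joint speeds; "effort": joint torques, N m; "position": TCP position; "tcp_rot": TCP orientation; "ft_force": force on the tool from outside, world axes, zero at the start; "moment": the same for the moment, N m; "gripper_width": finger opening in m; "grasp_force": force on a finger pad.
Only numpy, scipy, OpenCV 4.12 (cv2) and the standard library are available. Lean on these libraries where they do the work, as an engineer would, in place of code of your own. Each camera call takes 0.05 s, during which the arm holds its last target. There are 200 camera calls.

### The job

The lid of the wooden cutter case is stuck shut and has no handle. Pick up the blue-handled flat pry blade (not the wood-handled gouge), slip the blade under the lid's overhanging front edge, lever the lid up with it until it stands open about 70 degrees or more, then lay the pry blade back down gently on the open bench. Open the case with the blade only, keeping the gripper and arm off it, and leave the gouge and the bowl alone.

Things in the scene. Friction and masses are not known exactly. Their poses are not given: they have to be found in the camera images.
- pry_grip (a point): flat pry blade, loose, 0.1 kg: blue handle 24 mm wide (y), 28 tall (z), x from -75 to +35 mm, brass ferrule, steel blade 28 mm wide, 3 thick, its tip at x = +120 mm. Point: where to grip it, mid-width and mid-height of the handle, 14 mm above the bench as it lies. x points along the blade to the tip, z up; the blade is level with this point, its mid-thickness at z = 0
- case: pale maple case fixed to the bench, 120 (x) by 160 (y) by 60 mm tall, walls 8 mm. Origin: centre of underside, z up; the front faces its own -x, brass hinges at +x. Middle of the front wall, right under the lid: a notch for the blade, cut through the wall, 70 mm wide (y -35 to +35), z from 44 to 60 mm. The inside is free above z = 30 mm
- lid (a joint): the case's red-brown lid, 8 mm thick, a pale strip along its front edge: 0 shut, grows as the front edge swings up, to 1.9 rad. In the case's frame: hinge line along y at x = 60, z = 60.5 mm; shut, its underside is at z = 60.5 and its front edge, over the full width, at x = -78 (18 mm beyond the front wall). About 3.5 N up at that edge moves it; the stiff hinge holds it where it is left
- gouge: bystander: turning gouge with a round brown wooden handle, brass ferrule and round dark steel shaft, 205 mm long, 28 mm tall, lying on the bench along its x axis, shaft to +x; origin on the bench under it, 95 mm from the handle's end
- bowl: bystander: small turned brown wooden bowl, 100 mm across and 45 mm tall, standing on the bench; origin at the centre of its underside
Not all that is in view belongs to the job. Leave any pink or purple look-alike of the case alone.

How it is judged:
By the outcome, as a careful person would: the job done as asked, in the order asked, and still so for the second after the job is handed in, with the robot touching nothing.
It also fails if it takes over 45 s, if anything falls off the work surface, if the arm or the gripper's body presses on something with over 40 N, if the wrist force passes 120 N, or if a joint passes its speed limit or range.

## Working session

There is one attempt and no reset: what is moved stays moved. The work goes in short steps, Python scripts to look and compute and a tool call to move; the robot and the scene stay as the last step left them, time stands still between calls to the robot, and variables do not carry over. Pictures are saved under pics/ and viewed, at most 12 in all, crops included, and the job is handed in when it is done.

Besides the shell and the picture viewer there is one more tool, called after "Emit:" by a JSON object that holds its "method" and its "body", one argument or row to a line. play_rows: Moves the arm, as the interface text tells. Its arguments: {"type":"object","properties":{"motion":{"type":"array"},"fingers":{"type":"number"},"squeeze":{"type":"number"}},"required":["motion"]}

```bash
mkdir -p pics
python3 - <<'E'
from plant import robot
import cv2,numpy as np
for n in("top","side"):
    im=robot.snapshot(n); cv2.imwrite(f"pics/{n}0.png",im[:,:,::-1])
    c=robot.calibration(n); print(n,c["fx"],c["fy"],c["cx"],c["cy"]); print(np.round(c["view"],4))
s=robot.read_state(); print(s["time_s"],s["position"],s["tcp_rot"],s["gripper_width"],robot.grasp_offset,s["ft_force"])
E
```

```text
top 441.7949133361978 441.7949133361978 320.06749513835007 230.84953564686163
[[ 0.0288 -0.9994  0.0182 -0.0293]
 [-0.9929 -0.0307 -0.1146  0.5867]
 [ 0.1151 -0.0148 -0.9932  0.9829]
 [ 0.      0.      0.      1.    ]]
side 532.528785525352 532.528785525352 311.2943993905641 239.2937724841635
[[ 0.8195 -0.5729 -0.0179 -0.4497]
 [-0.4252 -0.5868 -0.6891  0.2922]
 [ 0.3843  0.5723 -0.7244  0.8958]
 [ 0.      0.      0.      1.    ]]
0.1 [0.14882342 0.60644299 0.2301633 ] [-3.77161452e-01 -3.11842986e+00  2.88574157e-03] 0.08501883560397662 0.0187 [ 0.11233914  0.55655464 -0.49403872]
```

View pics/top0.png

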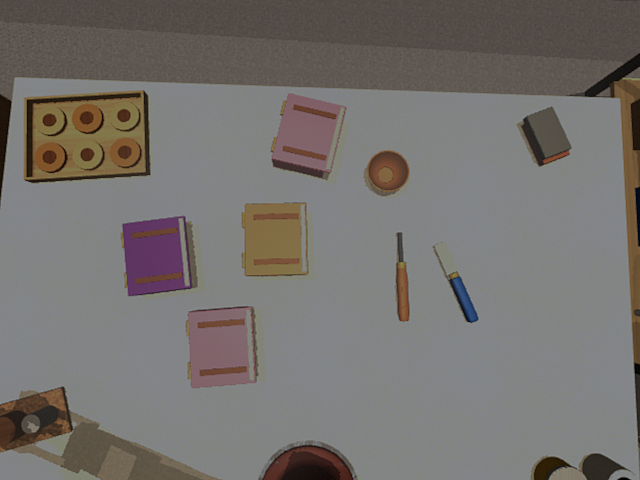

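View pics/side0.png

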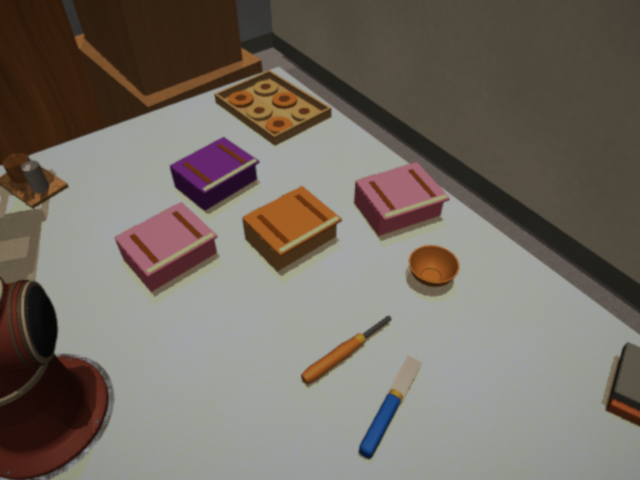

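The case candidates in the top view are orange-brown (275,240), pink (310,135), pink (222,346) and purple (155,255). The maple one is the only one that isn't pink or purple, and its pale strip, which marks the front, faces image right (-y world). The tools are the wood-handled gouge (402,280) and the blue-handled flat blade (457,283). I'll confirm both in one crop.

Run:
```python
import cv2
im=cv2.imread("pics/top0.png")[195:335,230:490]
cv2.imwrite("pics/crop0.png",cv2.convertScaleAbs(cv2.resize(im,None,fx=3,fy=3,interpolation=cv2.INTER_CUBIC),alpha=1.3))
```

```text
(no output)
```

View pics/crop0.png

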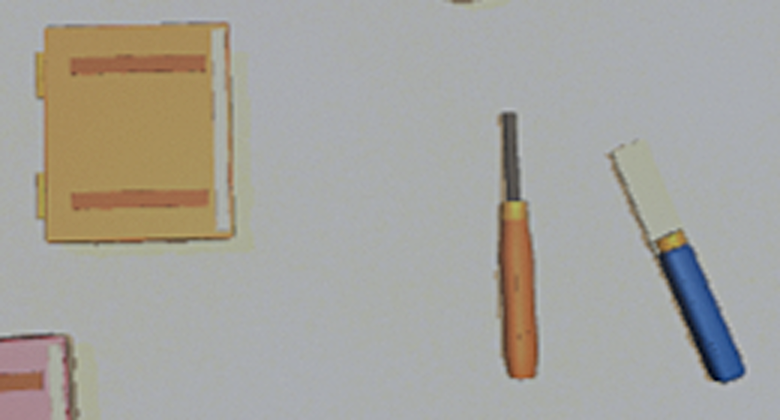

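The crop confirms both. The maple case, with its pale front strip at the right, has lid corners at full-image pixels of about (245.5,203), (306.5,203), (308,274) and (245,275). The blue flat pry has its tip at about (438,244) and its handle end at about (472,321).

```bash
cat > h.py <<'E'
import numpy as np, cv2
from plant import robot
from scipy.optimize import least_squares, minimize
from scipy.spatial.transform import Rotation as R
def proj(n,P):
    c=robot.calibration(n); V=np.array(c["view"]); q=np.atleast_2d(P)@V[:3,:3].T+V[:3,3]
    return np.c_[c["fx"]*q[:,0]/q[:,2]+c["cx"],c["fy"]*q[:,1]/q[:,2]+c["cy"]]
def back(n,uv,z):
    c=robot.calibration(n); V=np.array(c["view"]); o=-V[:3,:3].T@V[:3,3]
    d=np.c_[(np.atleast_2d(uv)-[c["cx"],c["cy"]])/[c["fx"],c["fy"]],np.ones(len(np.atleast_2d(uv)))]@V[:3,:3]
    return o+d*((z-o[2])/d[:,2])[:,None]
def pose2(p,L):  # planar pose applied to local points
    c,s=np.cos(p[2]),np.sin(p[2]); return np.c_[p[0]+c*L[:,0]-s*L[:,1],p[1]+s*L[:,0]+c*L[:,1],L[:,2]]
BOX=np.array([[x,y,z] for x in(-.075,.035) for y in(-.012,.012) for z in(.0,.028)])
def bluemask(im):
    h=cv2.cvtColor(im,cv2.COLOR_RGB2HSV); return ((h[...,0]>98)&(h[...,0]<122)&(h[...,1]>120)&(h[...,2]>40)).astype(np.uint8)
E
python3 - <<'E'
from h import *
ims={n:cv2.imread(f"pics/{n}0.png")[:,:,::-1].copy() for n in("top","side")}
cr=lambda a:np.array(a)/3+[230,195]-1/3
uv=cr([[45,241],[234,238],[229,23],[46,25]]) # hinge-near(robot) ,front-near,front-far,hinge-far
W=back("top",uv,.0685); print(np.round(W,4))
us=np.array([[281,251],[340,218]])
print("side front corners",np.round(back("side",us,.0685),4))
t=back("top",cr([[608,153],[640,140]]),.0155); print("tip",np.round(t,4),np.round(t.mean(0),4))
m={}
for n in ims:
    k=bluemask(ims[n]); nn,l,st,ce=cv2.connectedComponentsWithStats(k)
    i=1+np.argmax(st[1:,4]); m[n]=(l==i); print(n,st[i],ce[i])
S=8
def cost(p,ns):
    e=0
    for n in ns:
        x0,y0=np.array(np.where(m[n])).min(1)[::-1]-8; w=np.array([110,130])
        T=cv2.resize(m[n][y0:y0+130,x0:x0+110].astype(np.uint8),None,fx=S,fy=S,interpolation=cv2.INTER_NEAREST)
        h=cv2.convexHull(np.round((proj(n,pose2(p,BOX))+.5-[x0,y0])*S).astype(np.int32))
        D=np.zeros_like(T); cv2.fillConvexPoly(D,h,1); e+=(D!=T).sum()/T.sum()
    return e
a=back("top",[472,321],.014)[0]; d=t.mean(0)-a; p0=[a[0]+.39*d[0],a[1]+.39*d[1],np.arctan2(d[1],d[0])]
for ns in(["top"],["side"],["top","side"]):
    r=minimize(cost,p0,args=(ns,),method="Nelder-Mead",options=dict(initial_simplex=np.array(p0)+np.vstack([np.zeros(3),np.diag([.01,.01,.1])])))
    print(ns,np.round(r.x,4),round(r.fun,3))
    p=r.x; print(" tip pred",np.round(pose2(p,np.array([[.12,0,.0155]])),4))
E
```

```text
[[0.4809 0.1511 0.0685]
 [0.4871 0.0132 0.0685]
 [0.6466 0.022  0.0685]
 [0.6407 0.158  0.0685]]
side front corners [[0.4925 0.0213 0.0685]
 [0.6425 0.0275 0.0685]]
tip [[ 0.5626 -0.2763  0.0155]
 [ 0.5736 -0.3015  0.0155]] [ 0.5681 -0.2889  0.0155]
top [452 277  26  45 443] [464.39277652 299.31151242]
side [360 394  40  64 949] [378.74499473 425.58061117]
['top'] [ 0.4605 -0.3389  0.5072] 0.547
 tip pred [[ 0.5654 -0.2806  0.0155]]
['side'] [ 0.4617 -0.3356  0.4672] 0.298
 tip pred [[ 0.5689 -0.2815  0.0155]]
['top', 'side'] [ 0.4597 -0.3381  0.4531] 0.871
 tip pred [[ 0.5676 -0.2856  0.0155]]
```

```bash
cat >> h.py <<'E'
def T_down(yaw,pitch=0):
    # tool x = pry x (yaw), pitch>0 raises the tip
    c,s=np.cos(yaw),np.sin(yaw); A=np.array([[c,s,0],[s,-c,0],[0,0,-1]]).T
    return R.from_matrix(A)*R.from_euler('y',pitch)
def row(pos,rot,base=None):
    if base is None:
        st=robot.read_state(); base=(np.array(st["position"]),R.from_rotvec(st["tcp_rot"]))
    p0,r0=base
    return np.round(np.r_[r0.inv().apply(np.array(pos)-p0)*1e3,np.degrees((r0.inv()*rot).as_rotvec())],1).tolist()
E
python3 - <<'E'
from h import *
print(row([.46,.2,.25],T_down(.48))); print(row([.46,-.335,.2],T_down(.48)))
E
```

```text
[-399.1, -320.6, -19.3, -0.1, 0.1, 138.7]
[-526.7, -840.1, 31.6, -0.1, 0.1, 138.7]
```

Emit:
{"method": "play_rows", "body": {
  "motion": [
    [[-50,-40,-3,0,0,8],[-100,-80,-5,0,0,16],[-150,-120,-7,0,0,24],[-200,-160,-10,0,0,32],[-250,-200,-12,0,0,40],[-300,-240,-15,0,0,48],[-350,-280,-17,0,0,56],[-399,-320,-19,0,0,64],[-415,-360,-16,0,0,72],[-425,-405,-12,0,0,80],[-435,-450,-8,0,0,88],[-445,-495,-4,0,0,96],[-455,-540,0,0,0,104],[-465,-585,4,0,0,112],[-475,-630,8,0,0,120],[-485,-675,12,0,0,128],[-495,-715,16,0,0,136],[-505,-755,22,0,0,138.7],[-515,-795,28,0,0,138.7],[-527,-840,32,0,0,138.7]]
  ],
  "fingers": -1
}}

```text
time_s: 2.1
position: [0.4593, -0.2988, 0.2025]
tcp_rot: [-3.051, -0.746, 0.0]
ft_force: [0.5, 0.7, 0.0]
gripper_width: 0.0851
grasp_force: 0.0
```

Emit:
{"method": "play_rows", "body": {
  "motion": [
    [[0,0,0,0,0,0],[0,0,0,0,0,0]]
  ]
}}

```text
time_s: 2.3
position: [0.4594, -0.2974, 0.2022]
tcp_rot: [-3.05, -0.743, 0.002]
ft_force: [0.2, 0.6, -0.3]
gripper_width: 0.0856
grasp_force: 0.0
```

Run:
```python
from h import *
s=robot.read_state(); print(s["time_s"],s["position"],s["joint_positions"],row([.46,-.335,.2],T_down(.48)))
V=robot.calibration("wrist"); print(np.round(V["view"],3),V["fx"],V["cx"],V["cy"])
im=robot.snapshot("wrist"); cv2.imwrite("pics/w1.png",im[:,:,::-1])
P=pose2([.46,-.337,.48],np.array([[0,0,.028],[.12,0,.0155],[-.075,0,.028],[.035,.012,.028],[.12,.014,.0155],[.12,-.014,.0155]]))
print(np.round(proj("wrist",P)))
```

```text
2.3 [ 0.45939807 -0.29744139  0.20224636] [-7.10787314e-01 -1.12092818e-01  1.82307093e+00  3.96919126e-04
  1.43288795e+00  3.82066913e-01] [-16.7, 33.6, 2.2, -0.1, 0.0, -0.1]
[[ 0.46  -0.888 -0.001 -0.475]
 [-0.851 -0.441  0.285  0.231]
 [-0.253 -0.13  -0.959  0.428]
 [ 0.     0.     0.     1.   ]] 335.0923766193672 316.4326859575612 239.68795619452658
[[353. 236.]
 [356. 106.]
 [351. 305.]
 [342. 201.]
 [340. 106.]
 [371. 106.]]
```

View pics/w1.png

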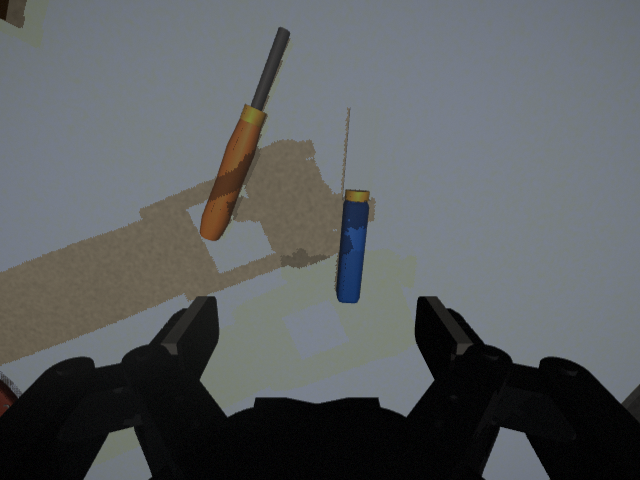

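The wrist view shows the blue handle in shadow. Its front edge is centred at (356,201) and its end at (348,301). The blade's left tip corner is at (349,108). The gouge is well to the left, at (210-285, 30-240).

Run:
```python
from h import *
L=np.array([[.035,0,.026],[-.075,0,.02],[.12,.014,.0155],[.047,.014,.0155]]); uv=np.array([[356.5,200],[348.5,301],[349,107.5],[342.5,193]])
f=lambda p:((proj("wrist",pose2(p,L))-uv)*[[1,1],[1,.5],[1,1],[1,0]]).ravel()
r=least_squares(f,[.46,-.337,.48]); p=r.x; print(np.round(p,4),np.round(r.fun,1))
g=pose2(p,np.array([[.008,0,0]]))[0]; yaw=p[2]
print(g,row([g[0],g[1],.2],T_down(yaw)),row([g[0],g[1],.004],T_down(yaw)))
```

```text
[ 0.4603 -0.3385  0.4309] [ 0.8  1.1 -0.4  0.5 -0.6 -1.1  0.3 -0. ]
[ 0.46753809 -0.33520708  0.        ] [-10.9, 37.9, 2.6, -0.1, 0.0, 2.8] [-10.9, 38.2, 198.6, -0.1, 0.0, 2.8]
```

Emit:
{"method": "play_rows", "body": {
  "motion": [
    [[-5,20,20,0,0,2.8],[-11,38,60,0,0,2.8],[-11,38,105,0,0,2.8],[-11,38,145,0,0,2.8],[-11,38,175,0,0,2.8],[-11,38,190,0,0,2.8],[-11,38,196,0,0,2.8],[-11,38,199,0,0,2.8],[-11,38,199,0,0,2.8]]
  ]
}}

```text
time_s: 3.25
position: [0.469, -0.3362, 0.0059]
tcp_rot: [3.066, 0.672, 0.002]
ft_force: [-0.7, -0.1, 0.3]
gripper_width: 0.0853
grasp_force: 0.0
```

Emit:
{"method": "play_rows", "body": {
  "motion": [
    [[0,0,0,0,0,0],[0,0,0,0,0,0],[0,0,0,0,0,0],[0,0,0,0,0,0],[0,0,0,0,0,0],[0,0,0,0,0,0],[0,0,0,0,0,0],[0,0,0,0,0,0]]
  ],
  "fingers": 1,
  "squeeze": 110
}}

```text
time_s: 4.05
position: [0.4683, -0.3362, 0.0051]
tcp_rot: [3.068, 0.672, 0.001]
ft_force: [-0.0, 0.7, 5.6]
gripper_width: 0.0214
grasp_force: 110.4
```

Emit:
{"method": "play_rows", "body": {
  "motion": [
    [[0,0,-5,0,0,0],[0,0,-15,0,0,0],[0,0,-40,0,0,0],[0,0,-75,0,0,0],[0,0,-110,0,0,0],[0,0,-130,0,0,0],[0,0,-140,0,0,0],[0,0,-140,0,0,0]]
  ]
}}

```text
time_s: 4.85
position: [0.4683, -0.3361, 0.1458]
tcp_rot: [3.067, 0.672, 0.002]
ft_force: [0.7, -1.0, -1.2]
gripper_width: 0.0217
grasp_force: 109.8
```

Run:
```python
from h import *
y=np.radians(92.8); d=np.array([np.cos(y),np.sin(y)])
o=np.array([.5637,.0947]); g=o+d*(-.078-.035-.112); print(g)
print(row([g[0],g[1],.15],T_down(y)))
```

```text
[ 0.5746912  -0.13003138]
[182.7, -142.7, -4.4, 0.2, 0.0, -68.1]
```

Emit:
{"method": "play_rows", "body": {
  "motion": [
    [[22,-18,-1,0,0,-8],[45,-36,-1,0,0,-16],[67,-54,-2,0,0,-24],[90,-71,-2,0,0,-32],[112,-89,-3,0,0,-40],[135,-107,-3,0,0,-48],[157,-125,-4,0,0,-56],[175,-137,-4,0,0,-63],[182,-142,-4,0,0,-68],[182,-142,-4,0,0,-68],[182,-142,-4,0,0,-68],[182,-142,-4,0,0,-68]]
  ]
}}

```text
time_s: 6.05
position: [0.5731, -0.131, 0.1472]
tcp_rot: [-2.17, -2.27, 0.001]
ft_force: [-0.5, -1.0, -1.5]
gripper_width: 0.022
grasp_force: 109.7
```

Run:
```python
from h import *
s=robot.read_state(); print(s["position"],R.from_rotvec(s["tcp_rot"]).as_matrix().round(3))
ims=[]
for n in("wrist","top","side"):
    c=robot.calibration(n); im=robot.snapshot(n); cv2.imwrite(f"pics/{n}2.png",im[:,:,::-1]); ims.append(im)
a=cv2.resize(ims[0],(400,300)); 
t=cv2.resize(ims[1][180:330,230:430],(400,300),interpolation=cv2.INTER_CUBIC)
d=cv2.resize(ims[2][150:450,200:600],(800,600)); 
cv2.imwrite("pics/c2.png",np.vstack([np.hstack([a,t]),d[::1][100:400]])[:,:,::-1])
```

```text
[ 0.57305589 -0.13097644  0.14723853] [[-0.045  0.999 -0.002]
 [ 0.999  0.045  0.   ]
 [ 0.001 -0.002 -1.   ]]
```

View pics/c2.png

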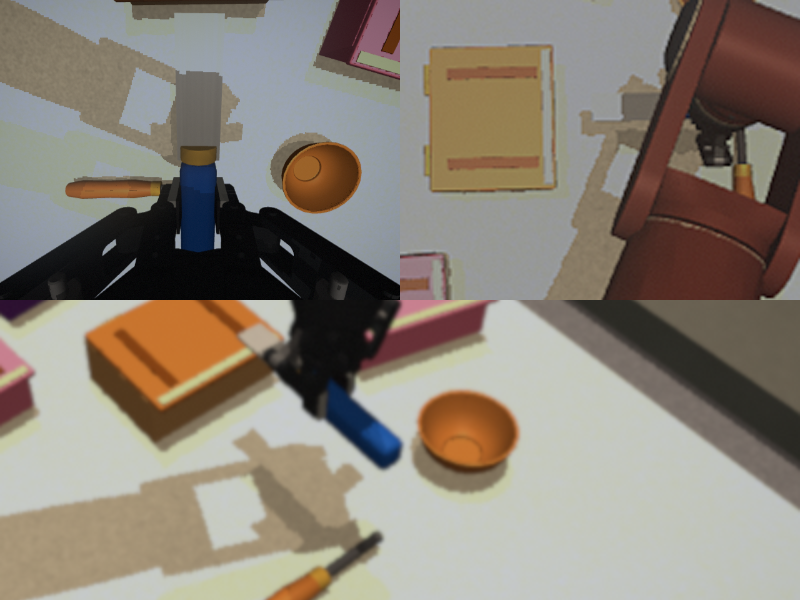

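The wrist inset shows the pry held straight, with tip corners at about full-image (282,115) and (354,115). The top and side insets show the case shut and the tip in front of the lid edge. The bowl and the gouge are undisturbed.

Run:
```python
from h import *
s=robot.read_state(); p=np.array(s["position"]); r=R.from_rotvec(s["tcp_rot"])
im=cv2.imread("pics/wrist2.png"); 
g=cv2.GaussianBlur(cv2.cvtColor(im,cv2.COLOR_BGR2GRAY),(3,3),0).astype(float)
col=g[80:150,300:335].mean(1); print("tip row",80+np.argmax(abs(np.diff(col))))
rw=g[140:200,250:390].mean(0); dd=np.diff(rw); print("edges",250+np.argsort(-abs(dd))[:6])
for X in(.108,.112,.116):
  for pit in(0,-3,3):
    a=np.radians(pit); L=np.array([[0,0,-.009]])+[[X*np.cos(a),q,-X*np.sin(a)] for q in(-.014,.014)]
    print(X,pit,proj("wrist",p+r.apply(L)).round(1).tolist())
print("bowl",back("top",[388,170],.045),"gouge ends",back("top",[[404,319],[400,233]],.02))
y=np.radians(92.8); d=np.array([np.cos(y),np.sin(y)]); o=np.array([.5637,.0947])
print("lat of tcp in case y:", (p[:2]-o)@[-d[1],d[0]], "along",(p[:2]-o)@d)
```

```text
tip row 113
edges [353 354 272 280 281 352]
0.108 0 [[277.2, 32.5], [357.4, 32.5]]
0.108 -3 [[278.9, 37.7], [355.6, 37.7]]
0.108 3 [[275.3, 27.8], [359.4, 27.8]]
0.112 0 [[276.8, 19.4], [357.8, 19.4]]
0.112 -3 [[278.6, 25.4], [355.9, 25.4]]
0.112 3 [[274.8, 13.8], [359.9, 13.7]]
0.116 0 [[276.4, 6.0], [358.2, 6.0]]
0.116 -3 [[278.3, 13.0], [356.2, 12.9]]
0.116 3 [[274.3, -0.6], [360.4, -0.6]]
bowl [[ 0.73297438 -0.16510325  0.045     ]] gouge ends [[ 0.39187764 -0.2099011   0.02      ]
 [ 0.5896712  -0.19913924  0.02      ]]
lat of tcp in case y: 0.0012684453987330923 along -0.22605591207560388
```

Run:
```python
from h import *
s=robot.read_state(); p=np.array(s["position"]); r=R.from_rotvec(s["tcp_rot"])
im=cv2.imread("pics/wrist2.png"); g=cv2.GaussianBlur(cv2.cvtColor(im,cv2.COLOR_BGR2GRAY),(3,3),0).astype(float)
for v in(120,140,160,180,200,220):
    dd=np.diff(g[v-2:v+3].mean(0)); print(v,g[v,[300,318]],"L",250+np.argsort(-abs(dd[250:300]))[:3],"R",335+np.argsort(-abs(dd[335:385]))[:3])
c=robot.calibration("wrist"); V=np.array(c["view"])
for uv,w in(((318,113),72.5),):
    for z in(c["fx"]*.028/w,.120,.135):
        q=np.array([(uv[0]-c["cx"])/c["fx"]*z,(uv[1]-c["cy"])/c["fy"]*z,z]); P=V[:3,:3].T@(q-V[:3,3]); print(z,P,r.inv().apply(P-p))
# side view: predicted tip, handle rear
for a in(0,-5,-10,-15,-20):
    t=np.radians(a); f=lambda x,z=0:np.array([x*np.cos(t)+z*np.sin(t),0,-.009-x*np.sin(t)])
    L=np.array([f(.112),f(-.083)]); print(a,proj("side",p+r.apply(L)).round(0).tolist(),proj("wrist",p+r.apply(L))[0].round(0))
```

```text
120 [105. 107.] L [280 297 281] R [349 350 348]
140 [104. 106.] L [280 281 279] R [366 354 355]
160 [102. 103.] L [279 276 280] R [383 354 353]
180 [100. 101.] L [272 269 271] R [353 370 352]
200 [ 98. 100.] L [273 274 272] R [352 353 351]
220 [97. 98.] L [273 272 274] R [351 352 350]
0.12941498683230734 [ 0.5700339  -0.04918785  0.15176293] [ 0.08203221  0.00029852 -0.00372062]
0.12 [ 0.57002212 -0.04991872  0.16180184] [ 0.08130366  0.00024948 -0.01375959]
0.135 [ 0.57004088 -0.0487543   0.1458078 ] [0.0824644  0.00032761 0.00223454]
0 [[324.0, 214.0], [398.0, 278.0]] [317.  19.]
-5 [[324.0, 218.0], [398.0, 275.0]] [317.  30.]
-10 [[325.0, 222.0], [398.0, 272.0]] [317.  41.]
-15 [[326.0, 226.0], [398.0, 269.0]] [317.  53.]
-20 [[327.0, 231.0], [397.0, 265.0]] [317.  65.]
```

Run:
```python
import cv2
im=cv2.imread("pics/side2.png")[180:400,270:430]
cv2.imwrite("pics/c3.png",cv2.resize(im,None,fx=2.7,fy=2.7,interpolation=cv2.INTER_CUBIC))
```

```text
(no output)
```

View pics/c3.png

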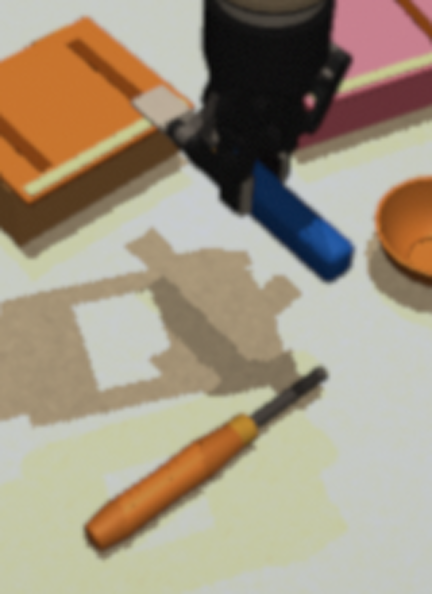

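Run:
```python
from h import *
s=robot.read_state(); p=np.array(s["position"]); r=R.from_rotvec(s["tcp_rot"])
def rel(V,p,r):
    V=np.array(V); C=-V[:3,:3].T@V[:3,3]; print("cam in tool",r.inv().apply(C-p).round(4)," fwd",r.inv().apply(V[2,:3]).round(3))
rel(robot.calibration("wrist")["view"],p,r)
rel([[.46,-.888,-.001,-.475],[-.851,-.441,.285,.231],[-.253,-.13,-.959,.428]],np.array([.4594,-.2974,.2022]),R.from_rotvec([-3.05,-.743,.002]))
print("side of wrist-est tip",proj("side",[.570,-.049,.1518]))
for X in(.027,.039,.06,.08,.1,.112): print(X,proj("wrist",p+r.apply([[X,-.014,-.009],[X,.014,-.009]])).round(0).tolist())
f=cv2.imread("pics/wrist2.png"); h=cv2.cvtColor(f,cv2.COLOR_BGR2HSV)
for v in range(100,420,16): print(v,h[v,318].tolist(),end=" ")
```

```text
cam in tool [ 0.072  -0.0004 -0.1417]  fwd [-0.285  0.     0.959]
cam in tool [ 0.0719 -0.0004 -0.142 ]  fwd [-0.284  0.002  0.959]
side of wrist-est tip [[334.57645169 225.09549079]]
0.027 [[284.0, 252.0], [351.0, 252.0]]
0.039 [[283.0, 225.0], [352.0, 225.0]]
0.06 [[281.0, 172.0], [353.0, 172.0]]
0.08 [[280.0, 118.0], [355.0, 118.0]]
0.1 [[278.0, 58.0], [357.0, 58.0]]
0.112 [[277.0, 19.0], [358.0, 19.0]]
100 [106, 26, 170] 116 [20, 21, 110] 132 [20, 21, 109] 148 [21, 23, 109] 164 [18, 24, 107] 180 [19, 27, 105] 196 [19, 27, 104] 212 [19, 28, 102] 228 [21, 25, 101] 244 [19, 168, 112] 260 [20, 168, 109] 276 [109, 187, 86] 292 [109, 197, 88] 308 [109, 197, 70] 324 [108, 214, 69] 340 [109, 211, 70] 356 [109, 200, 70] 372 [108, 225, 68] 388 [108, 211, 70] 404 [102, 142, 9]
```

The side view (tip at (325,214.5), handle end at (394,277)) matches a level blade with its tip 111 mm ahead of the TCP. The "short" blade in the wrist view looks like near-plane clipping. Next I'll descend in front of the case and insert.

Emit:
{"method": "play_rows", "body": {
  "motion": [
    [[0,0,20,0,0,0],[0,0,50,0,0,0],[0,0,80,0,0,0],[0,1,98,0,0,0],[0,1,104,0,0,0],[0,1,104,0,0,0],[0,1,104,0,0,0]]
  ]
}}

```text
time_s: 6.9
position: [0.5757, -0.1311, 0.0456]
tcp_rot: [2.168, 2.271, 0.001]
ft_force: [0.6, 0.8, -1.3]
gripper_width: 0.0219
grasp_force: 109.6
```

Run:
```python
from h import *
s=robot.read_state(); p=np.array(s["position"]); r=R.from_rotvec(s["tcp_rot"]); print(p,s["ft_force"])
print("tip",p+r.apply([.111,0,-.009]),"pred side",proj("side",p+r.apply([[.111,.014,-.0105],[.111,-.014,-.0105]])),"top",proj("top",p+r.apply([[.111,.014,-.0105],[.111,-.014,-.0105]])))
cs=[]
for n,a,b in(("side",170,230),("top",195,240)):
    im=robot.snapshot(n); cs.append(cv2.resize(im[a:a+100,b:b+130],None,fx=3,fy=3,interpolation=cv2.INTER_CUBIC))
cv2.imwrite("pics/c4.png",np.hstack(cs)[:,:,::-1])
```

```text
[ 0.5757248  -0.13106136  0.0456293 ] [ 0.57622101  0.78191284 -1.30009366]
tip [ 0.57052095 -0.02017584  0.05453557] pred side [[330.93483502 247.49874663]
 [319.980928   253.98374232]] top [[323.63475149 231.08224782]
 [323.86970858 243.47738238]]
```

View pics/c4.png

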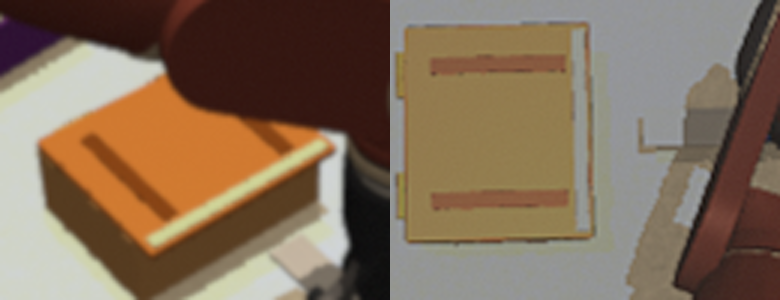

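Side crop: the tip edge is at full-image (321,257)-(332,249), about 2 px below the prediction, so mid-blade z is about 50-54 mm, inside the notch band. Top crop: the tip is at column 323.5, as predicted. I'll insert 64 mm gently.

Emit:
{"method": "play_rows", "body": {
  "motion": [
    [[5,0,0,0,0,0],[15,0,0,0,0,0],[25,0,0,0,0,0],[33,0,0,0,0,0],[40,0,0,0,0,0],[47,0,0,0,0,0],[54,0,0,0,0,0],[60,0,0,0,0,0],[64,0,0,0,0,0],[64,0,0,0,0,0],[64,0,0,0,0,0]]
  ]
}}

```text
time_s: 8.1
position: [0.5719, -0.0667, 0.0443]
tcp_rot: [2.168, 2.273, -0.0]
ft_force: [-1.1, -0.2, -1.0]
gripper_width: 0.022
grasp_force: 109.6
```

Emit:
{"method": "play_rows", "body": {
  "motion": [
    [[0,0,-3,0,0,0],[0,0,-6,0,0,0],[0,0,-9,0,0,0],[0,0,-12,0,0,0],[0,0,-15,0,0,0],[0,0,-15,0,0,0]]
  ]
}}

```text
time_s: 8.7
position: [0.5718, -0.0666, 0.0596]
tcp_rot: [-2.168, -2.273, -0.0]
ft_force: [0.6, 1.1, -3.7]
gripper_width: 0.0216
grasp_force: 109.3
```

Emit:
{"method": "play_rows", "body": {
  "motion": [
    [[0,0,-5,0,0,0],[1,0,-10,0,0,0],[2,0,-14,0,0,0],[3,0,-19,0,0,0],[5,0,-24,0,0,0],[6,0,-28,0,0,0],[8,0,-33,0,0,0],[10,0,-37,0,0,0],[12,0,-42,0,0,0],[14,0,-46,0,0,0],[17,0,-50,0,0,0],[20,0,-54,0,0,0],[23,0,-58,0,0,0],[25,0,-62,0,0,0],[29,0,-65,0,0,0],[32,0,-69,0,0,0],[32,0,-69,0,0,0]]
  ]
}}

```text
time_s: 10.4
position: [0.5706, -0.0339, 0.1289]
tcp_rot: [2.168, 2.274, 0.002]
ft_force: [1.0, 0.7, -1.7]
gripper_width: 0.0223
grasp_force: 109.4
```

Run:
```python
from h import *
s=robot.read_state(); p=np.array(s["position"]); r=R.from_rotvec(s["tcp_rot"]); print(p,s["ft_force"],s["moment"])
print("pred tip side",proj("side",p+r.apply([[.111,0,-.009],[-.083,0,-.009]])))
cs=[]
for n,a,b in(("side",120,220),("top",170,220)):
    im=robot.snapshot(n); cs.append(cv2.resize(im[a:a+190,b:b+200],None,fx=2,fy=2,interpolation=cv2.INTER_CUBIC))
cv2.imwrite("pics/c5.png",np.hstack(cs)[:,:,::-1])
```

```text
[ 0.57059714 -0.03388926  0.12888361] [ 0.98399487  0.69388304 -1.68282992] [-0.18156079 -0.03114009 -0.02337397]
pred tip side [[294.6388941  194.74762252]
 [359.23863221 251.31245636]]
```

View pics/c5.png

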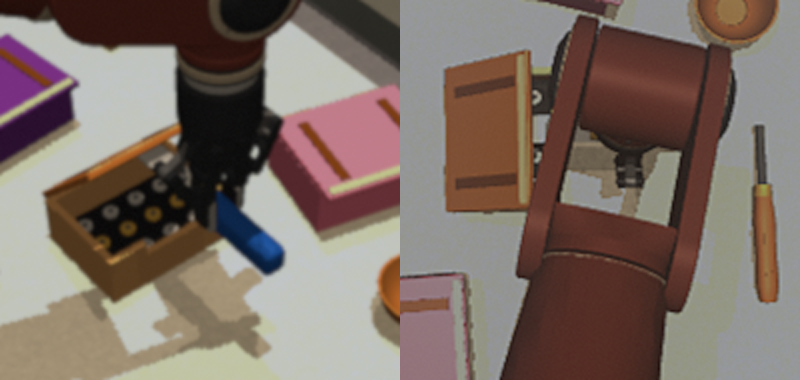

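Lid partly open at about 40°, riding on the tip as planned. The gripper is clear and the tools and bowl are untouched. I'll continue the arc.

Emit:
{"method": "play_rows", "body": {
  "motion": [
    [[4,0,-3,0,0,0],[7,0,-7,0,0,0],[11,0,-10,0,0,0],[15,0,-12,0,0,0],[19,0,-15,0,0,0],[23,0,-18,0,0,0],[27,0,-20,0,0,0],[32,0,-22,0,0,0],[36,0,-24,0,0,0],[40,0,-26,0,0,0],[45,0,-27,0,0,0],[50,0,-29,0,0,0],[55,0,-30,0,0,0],[59,0,-31,0,0,0],[64,0,-32,0,0,0],[69,0,-32,0,0,0],[72,0,-32,0,0,0],[72,0,-32,0,0,0]]
  ]
}}

```text
time_s: 12.3
position: [0.5671, 0.0381, 0.1605]
tcp_rot: [-2.168, -2.273, -0.002]
ft_force: [-0.2, 0.4, -0.1]
gripper_width: 0.0218
grasp_force: 109.6
```

Run:
```python
from h import *
s=robot.read_state(); p=np.array(s["position"]); r=R.from_rotvec(s["tcp_rot"]); print(p,s["ft_force"],s["moment"])
y=np.radians(92.8); o=np.array([.5637,.0947])
for t in(55,65,75,85):
    a=np.radians(t); X=.06-.138*np.cos(a); Z=.0605+.138*np.sin(a)
    print(t,[proj(n,pose2([*o,y],np.array([[X,.08,Z],[X,-.08,Z]]))).round(0).tolist() for n in("side","top")])
cs=[]
for n,a,b in(("side",80,190),("top",170,190)):
    im=robot.snapshot(n); cs.append(cv2.resize(im[a:a+190,b:b+200],None,fx=2,fy=2,interpolation=cv2.INTER_CUBIC))
cv2.imwrite("pics/c6.png",np.hstack(cs)[:,:,::-1])
```

```text
[0.56712988 0.03806989 0.16045772] [-0.1522797   0.35336817 -0.06106998] [0.0420865  0.00419802 0.00486334]
55 [[[260.0, 199.0], [326.0, 165.0]], [[277.0, 273.0], [277.0, 193.0]]]
65 [[[253.0, 188.0], [320.0, 155.0]], [[266.0, 273.0], [265.0, 192.0]]]
75 [[[246.0, 179.0], [313.0, 147.0]], [[254.0, 274.0], [253.0, 191.0]]]
85 [[[239.0, 171.0], [306.0, 140.0]], [[241.0, 274.0], [241.0, 191.0]]]
```

View pics/c6.png

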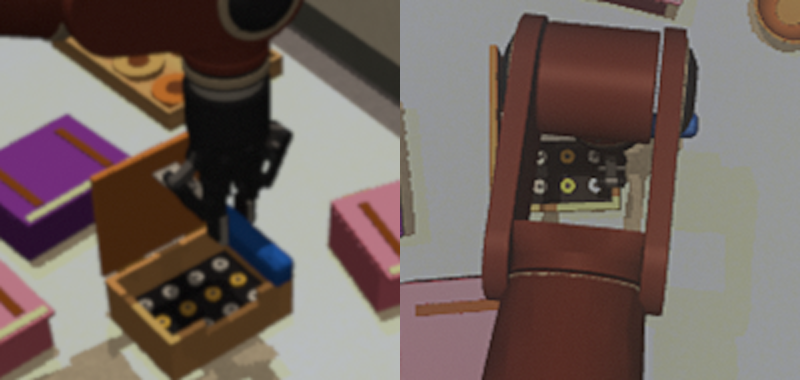

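The lid corner at side-full (237,169) and the top edge at column 236 match about 86° open. I'll withdraw straight back and then return the pry to its original free spot.

Emit:
{"method": "play_rows", "body": {
  "motion": [
    [[-4,0,0,0,0,0],[-12,0,0,0,0,0],[-25,0,0,0,0,0],[-45,0,0,0,0,0],[-70,0,0,0,0,0],[-95,0,0,0,0,0],[-120,0,0,0,0,0],[-145,0,0,0,0,0],[-165,0,0,0,0,0],[-175,0,0,0,0,0],[-175,0,0,0,0,0]]
  ]
}}

```text
time_s: 13.5
position: [0.575, -0.1392, 0.1602]
tcp_rot: [-2.171, -2.271, -0.0]
ft_force: [0.5, 0.0, -1.7]
gripper_width: 0.0217
grasp_force: 109.6
```

Run:
```python
from h import *
s=robot.read_state(); print(s["time_s"],s["position"],s["ft_force"],row([.468,-.336,.1],T_down(.431)))
```

```text
13.5 [ 0.57503656 -0.13917871  0.16024433] [ 0.51059044  0.03118551 -1.73392015] [-191.8, -115.7, 60.2, -0.0, -0.0, 67.9]
```

Emit:
{"method": "play_rows", "body": {
  "motion": [
    [[-20,-12,0,0,0,7],[-40,-25,0,0,0,14],[-62,-38,0,0,0,22],[-85,-51,5,0,0,30],[-107,-64,10,0,0,38],[-130,-77,20,0,0,46],[-152,-91,30,0,0,54],[-172,-104,40,0,0,61],[-187,-113,50,0,0,66],[-192,-116,60,0,0,68],[-192,-116,60,0,0,68],[-192,-116,60,0,0,68]]
  ]
}}

```text
time_s: 14.7
position: [0.4687, -0.3338, 0.1001]
tcp_rot: [-3.067, -0.675, -0.0]
ft_force: [-0.6, -0.3, -1.5]
gripper_width: 0.0223
grasp_force: 109.5
```

Run:
```python
from h import *
s=robot.read_state(); print(s["time_s"],s["position"],s["ft_force"],row([.468,-.336,.006],T_down(.431)))
p=np.array(s["position"]); r=R.from_rotvec(s["tcp_rot"])
print("pred",proj("side",p+r.apply([[.111,0,-.009],[-.083,0,-.009]])))
for a in(0,-2,-4,2):
    t=np.radians(a); print(a,proj("side",p+r.apply([[.111*np.cos(t),0,-.009-.111*np.sin(t)],[-.083*np.cos(t),0,-.009+.083*np.sin(t)]])).round(1).tolist())
im=robot.snapshot("side"); cv2.imwrite("pics/c7.png",cv2.resize(im[280:480,310:490],None,fx=3,fy=3,interpolation=cv2.INTER_CUBIC)[:,:,::-1])
```

```text
14.7 [ 0.46870282 -0.3338411   0.10009178] [-0.56190066 -0.27921084 -1.54054497] [-1.6, 1.7, 94.1, -0.0, -0.0, 0.1]
pred [[421.0273916  326.94974072]
 [368.88279686 426.47757333]]
0 [[421.0, 326.9], [368.9, 426.5]]
-2 [[420.7, 328.3], [369.0, 425.6]]
-4 [[420.3, 329.7], [369.2, 424.6]]
2 [[421.3, 325.6], [368.8, 427.3]]
```

View pics/c7.png

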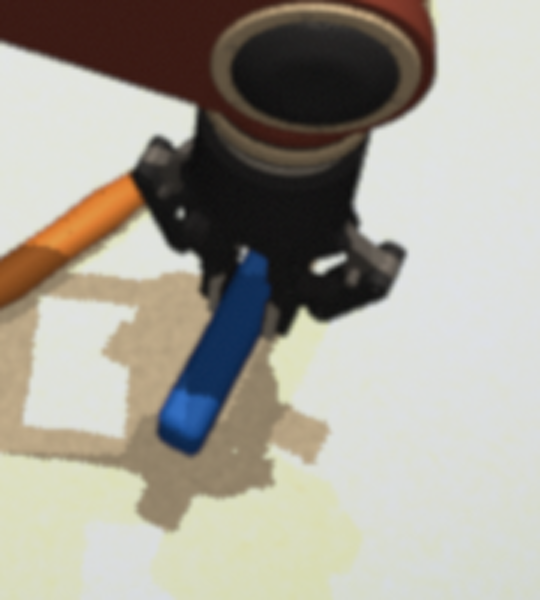

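The handle end is at about (371,425), matching a level pry. I'll lower it slowly.

Emit:
{"method": "play_rows", "body": {
  "motion": [
    [[0,0,15,0,0,0],[0,0,35,0,0,0],[0,0,55,0,0,0],[0,0,70,0,0,0],[0,0,80,0,0,0],[0,0,86,0,0,0],[0,0,89,0,0,0],[0,0,91,0,0,0],[0,0,91,0,0,0]]
  ]
}}

```text
time_s: 15.65
position: [0.4687, -0.3351, 0.0097]
tcp_rot: [3.068, 0.672, 0.001]
ft_force: [0.5, -0.5, -0.7]
gripper_width: 0.0217
grasp_force: 109.6
```

Emit:
{"method": "play_rows", "body": {
  "motion": [
    [[0,0,1,0,0,0],[0,0,2,0,0,0],[0,0,2,0,0,0]]
  ]
}}

```text
time_s: 15.95
position: [0.4684, -0.3349, 0.0074]
tcp_rot: [3.069, 0.672, 0.0]
ft_force: [0.3, 0.3, -1.9]
gripper_width: 0.0221
grasp_force: 109.6
```

Emit:
{"method": "play_rows", "body": {
  "motion": [
    [[0,0,1,0,0,0],[0,0,1.5,0,0,0],[0,0,1.5,0,0,0]]
  ]
}}

```text
time_s: 16.25
position: [0.4683, -0.3347, 0.0056]
tcp_rot: [-3.069, -0.672, 0.0]
ft_force: [0.2, 0.0, -0.9]
gripper_width: 0.0219
grasp_force: 109.6
```

Emit:
{"method": "play_rows", "body": {
  "motion": [
    [[0,0,0.5,0,0,0],[0,0,1,0,0,0],[0,0,1,0,0,0]]
  ]
}}

```text
time_s: 16.55
position: [0.4684, -0.3349, 0.0051]
tcp_rot: [3.069, 0.672, -0.0]
ft_force: [-1.1, -0.4, 2.4]
gripper_width: 0.0221
grasp_force: 110.2
```

Contact. I'll open slowly by reducing the squeeze and widening, then lift straight up.

Emit:
{"method": "play_rows", "body": {
  "motion": [
    [[0,0,0,0,0,0],[0,0,0,0,0,0],[0,0,0,0,0,0]]
  ],
  "squeeze": 20
}}

```text
time_s: 16.85
position: [0.4684, -0.3348, 0.005]
tcp_rot: [3.069, 0.672, -0.0]
ft_force: [-1.0, 0.9, 3.3]
gripper_width: 0.0223
grasp_force: 110.3
```

Emit:
{"method": "play_rows", "body": {
  "motion": [
    [[0,0,0,0,0,0],[0,0,0,0,0,0],[0,0,0,0,0,0],[0,0,0,0,0,0],[0,0,0,0,0,0],[0,0,0,0,0,0],[0,0,-2,0,0,0],[0,0,-8,0,0,0],[0,0,-25,0,0,0],[0,0,-60,0,0,0],[0,0,-100,0,0,0],[0,0,-140,0,0,0],[0,0,-170,0,0,0],[0,0,-180,0,0,0],[0,0,-180,0,0,0]]
  ],
  "fingers": -0.3
}}

```text
time_s: 18.35
position: [0.4691, -0.3355, 0.1869]
tcp_rot: [3.066, 0.671, 0.004]
ft_force: [-0.3, -0.2, -0.1]
gripper_width: 0.0554
grasp_force: 0.0
```

Run:
```python
from h import *
s=robot.read_state(); print(s["time_s"],s["position"],s["ft_force"],s["gripper_width"])
a=cv2.resize(robot.snapshot("side"),(400,300),interpolation=cv2.INTER_AREA); b=cv2.resize(robot.snapshot("wrist"),(400,300),interpolation=cv2.INTER_AREA)
cv2.imwrite("pics/c8.png",np.hstack([a,b])[:,:,::-1])
```

```text
18.35 [ 0.46914459 -0.33550358  0.18686557] [-0.31834779 -0.24702773 -0.07766811] 0.05539108091295379
```

View pics/c8.png

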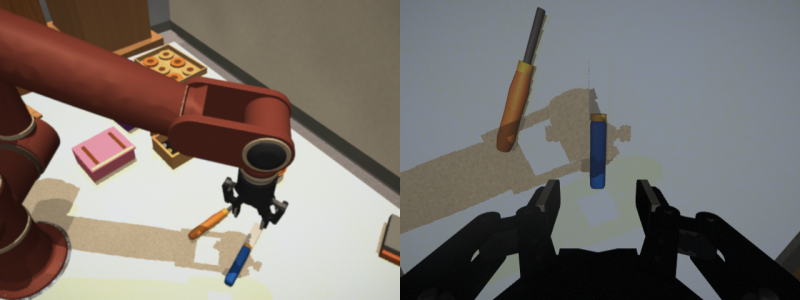

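The pry lies flat on the bench: wrist inset handle (597,150), side inset (240,260). The gripper is empty and clear, and the gouge is undisturbed at (520,80). The arm hides the lid in this view, but it stood at about 86° when the blade left it. I'm handing in.

```bash
python3 -c "
from plant import robot
print(robot.hand_in())"
```

```text
the job is handed in; nothing more can be done
None
```

I levered the lid open with the pry blade to about 86°, laid the blade back down on the open bench and handed the job in at about 18.5 s; the arm hid the lid in the last picture, so that angle is from just before I withdrew the blade.

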